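Shut and bolt the gouge chest

ROBOT

A 7-joint arm with a two-finger parallel gripper is mounted at the origin on the work surface. World frame = base frame: x ahead of the robot, y to its left, z up, the work surface at z = 0. Lengths are in m, angles in degrees, forces in N, time in s.
With the tool pointing down it reaches from about 0.4 to 0.875 m from the base axis. Payload 19.3 kg.
Tool frame: the origin (TCP) lies at the very end of the fingers, on their centre line; the grasp point (between the pads) lies 19 mm behind it; z points along the fingers, y is the line along which they close (so a half turn about z gives the same grasp; the last joint's range is limited). The gripper opens to 85 mm and grips with 20 to 120 N. Pads are 22 mm wide; open, the fingers measure 114 mm over their backs; the gripper's body (76 mm by 85 mm) begins 54 mm behind the grasp point. The pads swing forward as they close: fully open they stand 13 mm farther back than shut.
Start: joints at [61.753, 29.874, -2.08, 91.645, 1.215, 58.505, -6.463], TCP at [0.256, -0.57, 0.231] pointing down, gripper open.
Joint ranges: [-166.77, 166.77], [-17.47, 122.26], [-85.68, 81.53], [9.62, 139.38], [-72.42, 252.41], [9.2, 110.78], [-144.41, 144.41]. Speed limits (degrees/s): [108.29, 108.29, 136.94, 136.94, 172.46, 172.46, 172.46].

INTERFACE

Orientations are given as [roll, pitch, yaw] about the fixed x, y, z axes, in that order (R = Rz(yaw) Ry(pitch) Rx(roll)).
In Python, from rig import ctrl gives the robot as it stands.
- The arm moves only by the shell command python3 -m crank 'ROWS' [FORCE]. ROWS is a JSON object whose one key "plan" holds a list of rows, each a list of 7 numbers: the turn, a rotation vector about the tool's x, y, z in units of 8 degrees (1.0 is 8 degrees), then the shift along the tool's x, y, z in units of 40 mm (1.0 is 40 mm), then the closure, from -1 (fully open) to 1 (shut). In form: {"plan": [[ax, ay, az, tx, ty, tz, hand], ...]}. A call has 1 to 8 rows; each row shifts and turns the commanded pose from where the row before left it, along the tool's axes as they then stand; what a row does not reach is not made up. A row lasts 1/10 s, in which the tool goes at most 50 mm and 8.59 degrees, less where a joint would pass 70% of its speed; a pose out of reach is approached as far as the arm can. A call is refused whole if a number of a shift passes 1 or a number of a turn 1, either way. A call with a gripper value outside its range is refused whole. The fingers move at their own pace and stop on an object; FORCE is the grip in N (left out, the last holds). Time passes only in rows, so rows that do not move let the fingers close. It gives the time, the measured TCP pose, the force, the opening and the grip force at its end, in the units of the state.
- ctrl.state(): the state, without advancing time (a new reading comes with each control period).
- ctrl.read_camera(name): name is "side" or "top" or "wrist"; returns (picture, depth): 384x512x3 uint8, red, green, blue; 384x512 float32, m along the optical axis (not along the pixel's ray), 0 where there is no reading.
- ctrl.get_calibration(name): a dict with "vertical_fov" (degrees; the focal length in pixels is half the picture's height over the tangent of half this angle, whatever the lens; pixels are square), "cx", "cy" (the principal point, pixels), "world_from_camera" (4x4, takes a point from camera to world coordinates). Camera axes: x right, y down, z forward; pixel columns grow to the right and rows downward; lengths in m; the calibration is good to about 2 mm. A picture is of the moment at which its call begins: read the wrist's pose just before it. get_calibration takes no time and is no camera call; for the wrist camera it gives the pose at the moment of the call.
- ctrl.close_job(): hands the job in; it is judged then, once.
The state is a dict: "time": time; "joint_pos": joint angles; "joint_vel": joint speeds; "effort": joint torques, N m; "position": TCP position; "eef_rot": TCP orientation; "ft_force": force on the tool from outside, world axes, zero at the start; "torque": the same for the moment, N m; "grip_width": finger opening in m; "grip_force": force on a finger pad.
Only numpy, scipy, OpenCV 4.12 (cv2) and the standard library are available. Lean on these libraries where they do the work, as an engineer would, in place of code of your own. Each camera call takes 0.05 s, during which the arm holds its last target. There are 200 camera calls.

TASK

Shut the open lid of the wooden gouge chest, then bolt it: lift the bolt's handle out of its notch, slide the bolt through the keeper on the lid, and turn the handle right down into the other notch. That second notch is adjustable and its place is not known beforehand, so feel for it; leave the things standing around where they are.

Things in the scene. Friction and masses are not known exactly. Their poses are not given: they have to be found in the camera images.
- chest: fixed wooden chest, 220 mm (its x) by 400 mm (its y) by 100 mm high. Origin: centre of its underside, on the bench; its front (-x) faces the robot. Chest y below 40 mm: a solid flat top, 100 mm high, that carries a steel barrel bolt. Chest y above 40 mm: a tray covered by the lid
- lid (a joint): angle of the wooden lid (220 x 157 x 12 mm, 0.3 to 0.55 kg) in rad: 0 shut, its top then level with the chest's top; grows as its front edge rises, at most 1.3. The hinge runs along chest y through chest x = 110, z = 100 mm; the lid spans chest y = 43 to 200 mm. Stiff hinge: it stays where it is left; about 3 to 7 N at the front edge push it down
- lid_edge (a point): middle of the lid's front edge, on its top face, 220 mm from the hinge; at chest (-110, 121.5, 100) mm when shut
- bolt_axis (a point): fixed point on the axis of the bolt's rod (10 mm thick, along chest y, slides towards chest +y): chest (-20, -100, 118) mm, where the handle's arm leaves the rod when the bolt is in its first notch. Its axes are the chest's. Two steel saddles hold the rod (tops 10 mm over the axis), 20 to 35 mm behind this point and 100 to 120 mm ahead of it
- bolt (a joint): travel of the bolt in m: 0 in the first (open) notch, growing towards the lid (chest +y), stop at 0.076; about 2 N of friction. The second (bolted) notch is centred somewhere between 0.041 and 0.065; no reading gives its place, so look or feel for it
- handle (a joint): turn of the bolt's handle about the rod in rad: 0 fully down in a notch (arm towards chest -x, 10 degrees above level), growing as the knob rises, up to 1.4 (arm upright). It passes over the rail only above about 0.53; between the notches the rail stops it at 0.50, or 0.44 if pressed with 6 N. Slightly stiff (about 1 N at the knob): it stays where left and must be pressed down
- knob (a point): centre of the ball knob, 18 mm in diameter, at the end of the handle's arm, 60 mm from the rod's axis. With the handle down it is 10 mm above the axis, that is 28 mm above the chest's top. The ball can turn between finger pads that pinch it along the rod's direction
- glue: loose bystander: glue bottle, 54 mm in diameter, 130 mm high, standing on the bench beside the chest; origin under its centre
- plane: loose bystander: small block plane, 110 by 40 by 48 mm, on the bench beside the chest; origin under its centre
- scroll: loose bystander: maple block, 40 by 75 by 28 mm, lying on the chest's solid top behind the bolt; origin under its centre
- keeper (a point): foot of the steel keeper that stands on the lid's top (36 x 16 mm, 31 mm high, with a hole for the rod), at chest (-20, 55, 100) mm when shut. Unless the lid is shut the rod cannot enter
- rail (a point): top of the notched rail beside the first notch (fixed point, chest (-50, -100, 134) mm): an upright steel strip along the rod, 8 mm thick, 26 to 34 mm from the rod's axis on the robot's side, its top 16 mm over the axis. Its two notches are 11 mm wide gaps for the handle's 8 mm thick arm, the first one here

How it is judged:
By the outcome, as a careful person would: the job done as asked, in the order asked, and still so for the second after the job is handed in, with the robot touching nothing.
It also fails if it takes over 67 s, if anything falls off the work surface, if the arm or the gripper's body presses on something with over 40 N, if the wrist force passes 120 N, or if a joint passes its speed limit or range.

## Working session

There is one attempt and no reset: what is moved stays moved. The work goes in short steps, Python scripts to look and compute and a shell command to move; the robot and the scene stay as the last step left them, time stands still between calls to the robot, and variables do not carry over. Pictures are saved under pics/ and viewed, at most 13 in all, crops included, and the job is handed in when it is done.

```bash
mkdir -p pics; ls
cat > h.py <<'E'
import numpy as np, cv2
from rig import ctrl
def cam(n):
    c=ctrl.get_calibration(n); T=np.array(c["world_from_camera"]); p,d=ctrl.read_camera(n)
    f=p.shape[0]/2/np.tan(np.radians(c["vertical_fov"])/2)
    v,u=np.mgrid[:p.shape[0],:p.shape[1]]
    P=np.stack([(u-c["cx"])/f*d,(v-c["cy"])/f*d,d],-1)@T[:3,:3].T+T[:3,3]
    P[d<=0]=np.nan
    return p,d,P,T,f,c
def save(n,p): cv2.imwrite("pics/"+n,p[:,:,::-1])
E
python3 - <<'E'
from h import *
ims=[]
for n in ("side","top"):
    p,d,P,T,f,c=cam(n); save(n+"0.png",p); np.savez(n+"0.npz",p=p,P=P,T=T,f=f); print(n,T.round(3).tolist(),f,c["cx"],c["cy"])
print(ctrl.state())
E
```

```text
pics
side [[-0.935, -0.256, 0.244, 0.353], [-0.354, 0.708, -0.612, 0.658], [-0.017, -0.658, -0.753, 0.896], [0.0, 0.0, 0.0, 1.0]] 419.7989034430852 248.59551111046957 195.35835561190217
top [[-0.037, -0.977, 0.208, 0.339], [-0.999, 0.036, -0.009, 0.038], [0.001, -0.208, -0.978, 1.455], [0.0, 0.0, 0.0, 1.0]] 463.590364599497 245.36274470410373 189.48795989435848
{'time': 0.1, 'joint_pos': array([61.7548689 , 29.90555025, -2.08380688, 91.66890252,  1.21534828,
       58.50515076, -6.46515084]), 'joint_vel': array([ 0.06191703, -0.09047639, -0.00162491, -0.12244662,  0.02088235,
       -0.07359555, -0.05642199]), 'effort': array([ 6.15219906e-03, -9.28474903e+01,  1.98577926e+00, -3.70536375e+01,
        1.83092844e-02,  5.26250762e-03, -8.20829928e-05]), 'position': array([ 0.2562996 , -0.56971065,  0.23079498]), 'eef_rot': array([-1.79942573e+02,  3.38596860e-03,  2.42225594e+01]), 'ft_force': array([ 0.44984646,  0.19583944, -0.16186798]), 'torque': array([ 0.01612348, -0.03246403,  0.02969449]), 'grip_force': 0.0, 'grip_width': 0.0857086178013048}
```

View pics/top0.png

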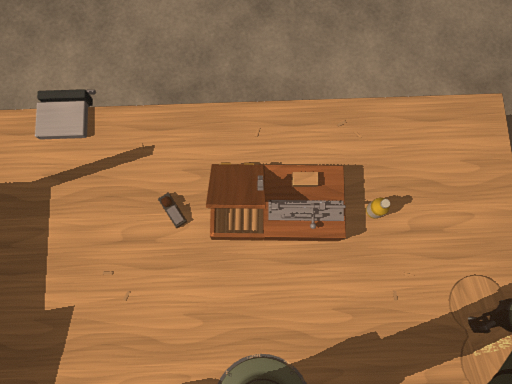

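View pics/side0.png

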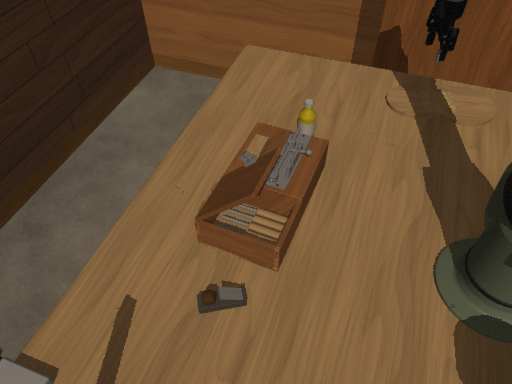

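The top view shows the chest at cols 208–345, rows 163–240, with the lid half open on the left (free edge about row 206) and the knob near (313,226). The plane is at (173,210) and the glue at (380,207). The side view shows the same layout. Next I'll measure the poses.

Run:
```python
from h import *
for n in ("top","side"):
    Z=np.load(n+"0.npz"); P=Z["P"]; p=Z["p"]
    reg=np.zeros(P.shape[:2],bool)
    x,y,z=P[...,0],P[...,1],P[...,2]
    m=(x>.3)&(x<.85)&(y>-.28)&(y<.25)&(z>.09)&(z<.108)
    k=cv2.connectedComponentsWithStats(m.astype(np.uint8))
    lab=1+np.argmax(k[2][1:,4]); mm=k[1]==lab
    q=P[mm][:,:2].astype(np.float32)
    print(n,k[2][lab],cv2.minAreaRect(q),np.median(z[mm]), q.min(0),q.max(0))
    # whole chest above 0.05
    m=(x>.3)&(x<.85)&(z>.085)&(z<.3)&(y>-.33)&(y<.25)
    k=cv2.connectedComponentsWithStats(m.astype(np.uint8)); lab=1+np.argmax(k[2][1:,4]);q=P[k[1]==lab]
    print(' chest',cv2.minAreaRect(q[:,:2].astype(np.float32)))
    # lid: wood points above .12 on left
    m=(z>.125)&(z<.35)&(x>.4)&(x<.85)&(y>-.1)&(y<.25)
    q=P[m]; c=q.mean(0); print(' high',len(q),c,q.min(0),q.max(0))
    u=np.linalg.svd(q-c)[2]; print(' n',u[2])
    m=(z>.02)&(z<.3)&(x>.3)&(x<.9)
    k=cv2.connectedComponentsWithStats(m.astype(np.uint8))
    for i in range(1,k[0]):
        if k[2][i,4]>30: q=P[k[1]==i]; print('  obj',k[2][i],q.mean(0).round(3),q.min(0).round(3),q.max(0).round(3))
    # knob
    m=(z>.118)&(z<.2)&(x>.4)&(x<.8)&(y>-.25)&(y<0.02)
    vv,uu=np.where(m)
    big=cv2.resize(p[150:250,195:400] if n=="top" else p[90:270,190:340],None,fx=3.7 if n=="top" else 3.3,fy=3.7 if n=="top" else 3.3,interpolation=cv2.INTER_CUBIC)
    save(n+"_crop.png",big)
```

```text
top [ 211  163  135   75 4941] ((0.5925935506820679, -0.06881093978881836), (0.40167713165283203, 0.22240087389945984), 86.8111801147461) 0.10046075189709036 [ 0.4739963 -0.2722343] [0.7121541  0.12609819]
 chest ((0.5929240584373474, -0.06884755194187164), (0.40106475353240967, 0.2233586460351944), 87.11466979980469)
 high 2254 [0.60736919 0.04883838 0.19945062] [ 0.5369303  -0.09982388  0.12500098] [0.68854811 0.13256099 0.26276256]
 n [-0.70617759  0.13891075 -0.69427445]
  obj [ 35 117  51  21 895] [0.869 0.617 0.03 ] [0.839 0.538 0.02 ] [0.9   0.698 0.039]
  obj [ 206  163  140   78 9855] [ 0.584 -0.07   0.118] [ 0.472 -0.272  0.02 ] [0.712 0.137 0.263]
  obj [158 192  29  36 389] [0.585 0.255 0.034] [0.532 0.213 0.02 ] [0.643 0.3   0.054]
  obj [367 198  23  20 352] [ 0.561 -0.37   0.086] [ 0.538 -0.404  0.022] [ 0.59  -0.352  0.134]
side [ 260  133   69   70 2011] ((0.531302273273468, -0.14318273961544037), (0.24437041580677032, 0.11137250065803528), 86.60135650634766) 0.10066003939553825 [ 0.47173154 -0.26428866] [ 0.5941341  -0.01833019]
 chest ((0.5926759243011475, -0.06636002659797668), (0.4034841060638428, 0.22468778491020203), 87.21033477783203)
 high 2318 [0.60449498 0.05777222 0.20072893] [ 0.53584076 -0.09955341  0.12527806] [0.68475914 0.13750383 0.25860384]
 n [ 0.7078961  -0.11651293  0.6966404 ]
  obj [ 380    0   47   34 1205] [ 0.372 -1.124  0.085] [ 0.3   -1.139  0.02 ] [ 0.45  -1.111  0.157]
  obj [  194    99   135   169 11503] [ 0.576 -0.028  0.103] [ 0.471 -0.393  0.02 ] [0.711 0.14  0.259]
  obj [197 287  49  24 785] [0.585 0.264 0.032] [0.532 0.216 0.02 ] [0.642 0.304 0.05 ]
  obj [ 13 367  38  17 405] [0.873 0.555 0.03 ] [0.838 0.541 0.02 ] [0.9   0.578 0.036]
```

View pics/top_crop.png

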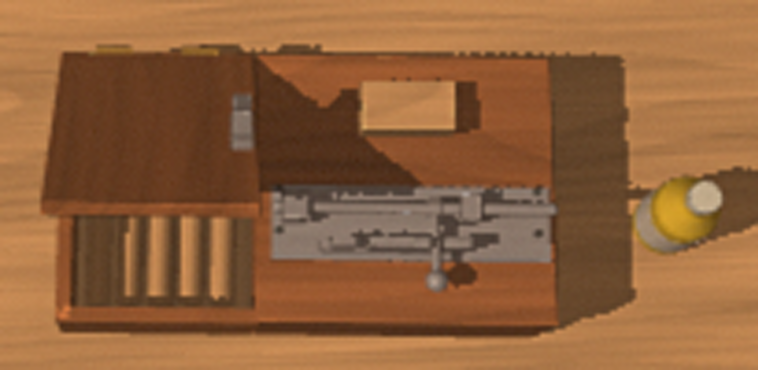

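The crop shows the knob at (437,281), with its arm running up from the rail (first notch). The rail spans roughly cols 320–500 and the maple block sits behind. The chest comes out at about (0.593,-0.068) with yaw −2.9°. I'll turn the tool to the chest's yaw while rising, and refine the fits meanwhile.

```bash
python3 -m crank '{"plan":[[0,0,0.85,0,0,-0.5,1],[0,0,0.85,0,0,-0.5,1],[0,0,0.85,0,0,-0.5,1],[0,0,0.85,0,0,-0.5,1]]}' 40
cat >> h.py <<'E'
from scipy.spatial.transform import Rotation as Ro
C=np.array([.5928,-.0678,0]); YAW=-2.9
def Rc(): return Ro.from_euler('z',YAW,degrees=True).as_matrix()
def tochest(P): return (np.asarray(P)-C)@Rc()
def toworld(q): return np.asarray(q)@Rc().T+C
def show(target=None):
    "TCP in the chest frame (mm), force in chest axes, and shift to target in tool units"
    s=ctrl.state(); p=tochest(s["position"]); print("t",s["time"],"tcp",(p*1000).round(1),"rot",s["eef_rot"].round(1),"F",(s["ft_force"]@Rc()).round(1),"grip",s["grip_width"],s["grip_force"])
    if target is not None:
        R=Ro.from_euler('xyz',s["eef_rot"],degrees=True).as_matrix()
        print("units",(R.T@(toworld(np.array(target)/1000)-s["position"])/.04).round(2))
E
python3 - <<'E'
from h import *
for n in ("top","side"):
    Z=np.load(n+"0.npz"); P=Z["P"]; q=tochest(P)*1000
    x,y,z=q[...,0],q[...,1],q[...,2]
    m=(y>60)&(y<185)&(z>130)&(z<245)&(x<90)
    A=q[m]; c=A.mean(0); v=np.linalg.svd(A-c,full_matrices=False)[2][2]; v*=np.sign(v[2]); print(n,"lid normal",v.round(3),"angle",np.arctan2(-v[0],v[2]), "hinge check", v@(np.array([110,120,100])-c))
    # edges: front edge & back edge of the solid top, its -y end
    t=(abs(z-100)<5)
    for yy in (-180,-150,-50,0): 
        k=t&(abs(y-yy)<6); print(" y",yy,"x range",x[k].min().round(1),x[k].max().round(1))
    for xx in (-95,-75,80,100):
        k=t&(abs(x-xx)<5)&(y<40); print(" x",xx,"ymin",y[k].min().round(1) if k.any() else None)
    k=(x<-66)&(x>-95)&(y<-60)&(y>-140)&(z>112)&(z<150)
    print(" knob",k.sum(),q[k].mean(0).round(1),q[k].min(0).round(1),q[k].max(0).round(1))
    k=(x<-25)&(x>-58)&(y<30)&(y>-160)&(z>128)&(z<145)
    print(" rail ys",np.sort(y[k]).round()[::4], "x",np.percentile(x[k],[5,50,95]).round(1))
show((-30,121,290))
E
```

```text
time: 0.5
position: [0.2563, -0.5698, 0.3118]
eef_rot: [-180.0, 0.0, -3.3]
ft_force: [0.1, 0.4, -0.6]
grip_width: 0.0287
grip_force: 0.0
top lid normal [0.714 0.011 0.7  ] angle -0.7950343666010354 hinge check 0.4174212162829818
 y -180 x range -109.5 106.3
 y -150 x range -109.9 108.9
 y -50 x range -110.7 107.5
 y 0 x range -111.2 106.9
 x -95 ymin -199.3
 x -75 ymin -200.5
 x 80 ymin -198.3
 x 100 ymin -198.8
 knob 35 [-78.7 -99.8 133.8] [ -88.2 -106.1  124.8] [-66.6 -92.4 142.7]
 rail ys [-134. -125. -122. -119. -115. -113. -109. -102.  -98.  -92.  -89.  -86.
  -81.  -78.  -75.  -70.  -66.  -63.  -58.  -55.  -52.  -35.  -32.  -29.
  -23.  -20.    3.   11.] x [-54.2 -50.6 -27.1]
side lid normal [-0.05   0.929  0.367] angle 0.13499482289601109 hinge check -37.894287208991244
 y -180 x range -110.5 104.7
 y -150 x range -111.3 108.1
 y -50 x range -111.9 107.8
 y 0 x range -111.7 107.3
 x -95 ymin -1070.8
 x -75 ymin -200.5
 x 80 ymin -199.1
 x 100 ymin -197.1
 knob 45 [-79.6 -95.6 131.9] [ -89.2 -103.6  123.6] [-66.1 -87.4 139.3]
 rail ys [-131. -126. -122. -119. -115. -111. -107. -105.  -98.  -90.  -87.  -82.
  -79.  -72.  -70.  -65.  -63.  -57.  -55.  -49.  -46.  -36.  -31.  -26.
  -23.  -19.  -17.    6.   18.] x [-55.8 -52.1 -28. ]
t 0.5 tcp [-310.7 -518.3  311.8] rot [-180.     0.    -3.3] F [ 0.1  0.4 -0.6] grip 0.028693473644030732 0.0
units [  6.92 -16.03   0.55]
```

```bash
python3 -m crank '{"plan":[[0,0,0,0.5,-1,0.05,1],[0,0,0,0.5,-1,0.05,1],[0,0,0,0.5,-1,0.05,1],[0,0,0,0.5,-1,0.05,1],[0,0,0,0.5,-1,0.05,1],[0,0,0,0.5,-1,0.05,1],[0,0,0,0.5,-1,0.05,1],[0,0,0,0.5,-1,0,1]]}' | head -3;  python3 -c "
from h import *
show((-22,121,290))"
```

```text
time: 1.3
position: [0.4332, -0.2569, 0.297]
eef_rot: [-180.0, 0.0, -3.0]
t 1.3 tcp [-149.8 -197.   297. ] rot [-180.    0.   -3.] F [ 0.9 -0.9  0.8] grip 0.0002300206801130238 0.0
units [ 3.18 -7.95  0.18]
```

```bash
python3 -m crank '{"plan":[[0,0,0,0.4,-1,0,1],[0,0,0,0.4,-1,0,1],[0,0,0,0.4,-1,0,1],[0,0,0,0.4,-1,0,1],[0,0,0,0.4,-1,0,1],[0,0,0,0.4,-1,0,1],[0,0,0,0.4,-1,0,1],[0,0,0,0.4,-1,0.2,1]]}' | head -3;  python3 -c "
from h import *
show((-24,121,240))"
```

```text
time: 2.1
position: [0.5781, 0.0559, 0.2898]
eef_rot: [-180.0, -0.1, -3.0]
t 2.1 tcp [-21.  122.8 289.8] rot [-1.8e+02 -1.0e-01 -3.0e+00] F [ 0.5  1.  -0.1] grip -0.00028867586216049676 0.0
units [-0.08  0.05  1.25]
```

```bash
python3 -m crank '{"plan":[[0,0,0,0.08,0,0.42,1],[0,0,0,0.08,0,0.42,1],[0,0,0,0.06,0,0.4,1],[0,0,0,-0.15,0,0.22,1],[0,0,0,-0.15,0,0.22,1],[0,0,0,-0.15,0,0.22,1],[0,0,0,-0.15,0,0.22,1]]}' | head -3;  python3 -c "
from h import *
show((-54,121,172))"
```

```text
time: 2.8
position: [0.5616, 0.055, 0.2044]
eef_rot: [-180.0, -0.0, -3.0]
t 2.8 tcp [-37.4 121.1 204.4] rot [-180.   -0.   -3.] F [-1.2 -0.7  3.2] grip -0.00016341453946551264 1.2592229526489973
units [-0.42  0.    0.81]
```

```bash
python3 -m crank '{"plan":[[0,0,0,-0.11,0,0.2,1],[0,0,0,-0.11,0,0.2,1],[0,0,0,-0.1,0,0.2,1],[0,0,0,-0.1,0,0.22,1],[0,0,0,-0.07,0,0.22,1],[0,0,0,-0.07,0,0.23,1],[0,0,0,-0.06,0,0.23,1],[0,0,0,-0.04,0,0.23,1]]}' | head -3;  python3 -c "
from h import *
show((-69,121,98))"
```

```text
time: 3.6
position: [0.5354, 0.0564, 0.1345]
eef_rot: [-180.0, 0.0, -3.0]
t 3.6 tcp [-63.6 121.1 134.5] rot [-180.    0.   -3.] F [-1.5 -0.1  2.5] grip -0.00011977101271998727 1.136011490598321
units [-0.14  0.    0.91]
```

```bash
python3 -m crank '{"plan":[[0,0,0,-0.05,0,0.2,1],[0,0,0,-0.05,0,0.2,1],[0,0,0,-0.03,0,0.2,1],[0,0,0,-0.01,0,0.2,1],[0,0,0,0,0,0.05,1],[0,0,0,0,0,0.05,1],[0,0,0,0,0,0.03,1],[0,0,0,0,0,0,1]]}' | head -3;  python3 -c "
from h import *
show((-69,121,98))"
```

```text
time: 4.4
position: [0.5299, 0.0567, 0.0995]
eef_rot: [180.0, -0.0, -3.0]
t 4.4 tcp [-69.1 121.1  99.5] rot [180.  -0.  -3.] F [-11.7  -2.   34.5] grip 0.00037975602299386465 17.004016768187284
units [0.   0.   0.04]
```

```bash
python3 -m crank '{"plan":[[0,0,0,0,0,-1,1],[0,0,0,0,0,-1,1],[0,0,0,0,0,-1,0],[0,0,0,0,1,-1,0],[0,0,0,0,1,-0.5,0],[0,0,0,0,1,0,0],[0,0,0,0,1,0,0],[0,0,0,0,0.5,0,0]]}' | head -3;  python3 - <<'E'
from h import *
show((-79,-100,109))
p,d,P,T,f,c=cam("wrist"); save("wrist1.png",p); np.savez("wrist1.npz",p=p,P=P,T=T,f=f); print("cam chest",(tochest(T[:3,3])*1000).round(),"fwd",(T[:3,2]@Rc()).round(2))
E
```

```text
time: 5.2
position: [0.5202, -0.122, 0.2736]
eef_rot: [179.9, 0.0, -3.2]
t 5.2 tcp [-69.8 -57.8 273.6] rot [179.9   0.   -3.2] F [-0.  -0.4  0.2] grip 0.043093762200582156 0.0
units [-0.22  1.05  4.12]
cam chest [  2. -58. 415.] fwd [-0.28 -0.   -0.96]
```

View pics/wrist1.png

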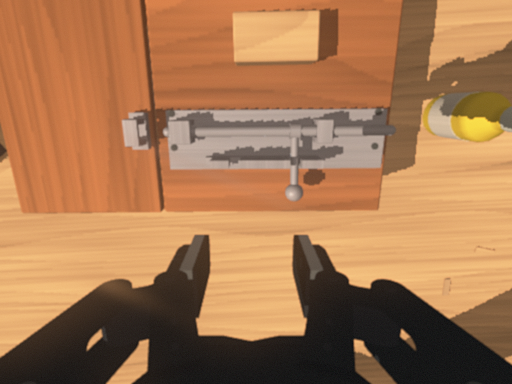

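The lid is shut, with its keeper at (135,130) in line with the rod. The knob is at (293,192), the rail runs along row ~158 and the maple block is at (277,37). I'll use depth to find the gap in the rail.

Run:
```python
from h import *
Z=np.load("wrist1.npz"); q=tochest(Z["P"])*1000
x,y,z=q[...,0],q[...,1],q[...,2]
m=(x>-64)&(x<-40)&(y>-140)&(y<30)
for yy in np.arange(-130,10,3):
    k=m&(abs(y-yy)<1.5); 
    s=np.sort(z[k])[::-1][:4]; print(yy,s.round(), (x[k&(z>125)].mean() if (k&(z>125)).any() else 0).__round__(), end=' | ')
k=(x<-68)&(x>-95)&(y<-60)&(y>-140)&(z>112)&(z<150)
print("\nknob",k.sum(),q[k].min(0),q[k].max(0)); print("lid z",np.median(z[(y>80)&(y<180)&(x<-60)&(x>-100)]),np.median(z[(y>-60)&(y<20)&(x<-70)&(x>-100)]))
k=(x>-40)&(x<0)&(y>47)&(y<63)&(z>115); print("keeper",q[k].mean(0),q[k].min(0),q[k].max(0))
save("rail1.png",cv2.resize(Z["p"][95:215,110:400],None,fx=2.7,fy=2.7,interpolation=cv2.INTER_CUBIC))
```

```text
-130 [104. 104. 104. 104.] 0 | -127 [134. 134. 133. 133.] -51 | -124 [135. 134. 134. 134.] -51 | -121 [358. 358. 358. 358.] -56 | -118 [362. 362. 362. 361.] -58 | -115 [363. 363. 363. 363.] -58 | -112 [363. 363. 363. 363.] -58 | -109 [363. 363. 363. 363.] -59 | -106 [364. 364. 363. 363.] -59 | -103 [350. 349. 348. 348.] -59 | -100 [338. 338. 338. 337.] -60 | -97 [331. 331. 330. 330.] -62 | -94 [329. 329. 329. 329.] -61 | -91 [331. 331. 330. 330.] -60 | -88 [341. 341. 334. 334.] -59 | -85 [361. 361. 361. 361.] -57 | -82 [362. 362. 362. 362.] -56 | -79 [369. 369. 369. 369.] -55 | -76 [370. 369. 369. 369.] -53 | -73 [370. 370. 370. 369.] -52 | -70 [370. 370. 369. 369.] -54 | -67 [370. 370. 369. 369.] -57 | -64 [362. 362. 362. 362.] -59 | -61 [362. 362. 362. 362.] -59 | -58 [362. 362. 362. 362.] -59 | -55 [362. 362. 362. 362.] -59 | -52 [362. 362. 362. 362.] -59 | -49 [369. 369. 369. 369.] -58 | -46 [369. 369. 369. 369.] -55 | -43 [370. 369. 369. 369.] -53 | -40 [369. 369. 369. 369.] -53 | -37 [370. 369. 369. 369.] -54 | -34 [364. 363. 363. 363.] -56 | -31 [362. 361. 361. 361.] -57 | -28 [344. 343. 343. 343.] -58 | -25 [332. 332. 331. 331.] -60 | -22 [329. 328. 328. 328.] -61 | -19 [330. 330. 330. 330.] -62 | -16 [335. 335. 334. 334.] -61 | -13 [348. 345. 345. 344.] -59 | -10 [363. 356. 355. 355.] -59 | -7 [363. 363. 363. 363.] -59 | -4 [363. 363. 362. 362.] -58 | -1 [363. 362. 362. 362.] -58 | 2 [359. 359. 359. 359.] -58 | 5 [356. 356. 356. 356.] -58 | 8 [105. 105. 104. 104.] 0 | 
knob 285 [ -89.07674161 -108.65753408  125.40224292] [-68.00321851 -91.69936203 137.41122082]
lid z 98.7156685382562 312.4607256033081
keeper [-21.85585252  53.37981859 128.56347315] [-34.81166331  47.2092097  115.20768041] [ -9.89004165  61.58727844 131.78937255]
```

View pics/rail1.png

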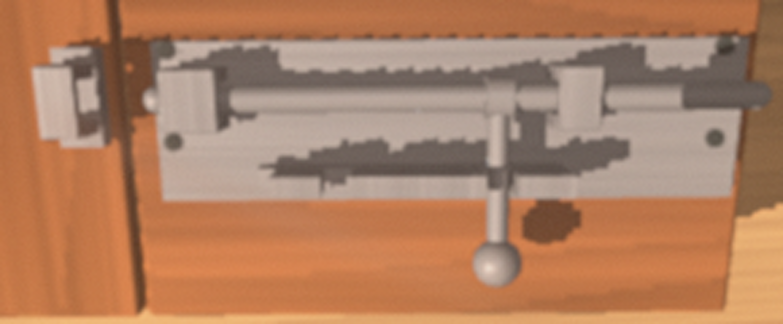

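The enlarged crop shows the notch as a break in the rail at about (333,180), with the arm at col 498. I'll recompute with the fingers filtered out.

Run:
```python
from h import *
Z=np.load("wrist1.npz"); q=tochest(Z["P"])*1000
x,y,z=q[...,0],q[...,1],q[...,2]
m=(x>-58)&(x<-44)&(z>129)&(z<137)
h,_=np.histogram(y[m],np.arange(-134,0,2)); print(dict(zip(range(-134,0,2),h.tolist())))
# grey pixel ray meets rail-top plane z=134 for crop column 333 & 498, row 168
from rig import ctrl
T=Z["T"];f=float(Z["f"]);c=ctrl.get_calibration("wrist")
for cu,cv_ in ((320,168),(333,168),(346,168),(488,168),(498,168),(508,168),(498,263)):
    u=cu/2.7+110-.3;v=cv_/2.7+95-.3
    d=T[:3,:3]@np.array([(u-c["cx"])/f,(v-c["cy"])/f,1]);o=T[:3,3]
    w=o+d*((.128 if cv_==263 else .134)-o[2])/d[2]; print(cu,(tochest(w)*1000).round(1))
```

```text
{-134: 0, -132: 0, -130: 0, -128: 3, -126: 19, -124: 19, -122: 21, -120: 18, -118: 19, -116: 18, -114: 18, -112: 18, -110: 18, -108: 22, -106: 5, -104: 0, -102: 0, -100: 0, -98: 0, -96: 9, -94: 18, -92: 18, -90: 18, -88: 20, -86: 20, -84: 23, -82: 18, -80: 18, -78: 18, -76: 18, -74: 18, -72: 18, -70: 18, -68: 19, -66: 26, -64: 18, -62: 18, -60: 17, -58: 17, -56: 18, -54: 18, -52: 17, -50: 16, -48: 8, -46: 0, -44: 0, -42: 0, -40: 0, -38: 9, -36: 17, -34: 16, -32: 16, -30: 15, -28: 19, -26: 20, -24: 16, -22: 17, -20: 13, -18: 0, -16: 0, -14: 0, -12: 0, -10: 0, -8: 0, -6: 0, -4: 0}
320 [-44.2 -36.9 134. ]
333 [-44.2 -41.5 134. ]
346 [-44.2 -46.  134. ]
488 [-44.4 -95.5 134. ]
498 [-44.4 -99.  134. ]
508 [ -44.4 -102.4  134. ]
498 [ -80.6 -101.2  128. ]
```

```bash
python3 -m crank '{"plan":[[0,0,0,-0.12,0.55,0.6,0],[0,0,0,-0.12,0.5,0.6,0],[0,0,0,0,0,0.9,0],[0,0,0,0,0,0.9,0],[0,0,0,0,0,0.6,0],[0,0,0,0,0,0.3,0],[0,0,0,0,0,0.18,0],[0,0,0,0,0,0,0]]}' 40| head -3;  python3 - <<'E'
from h import *
show((-79,-100,110))
p,d,P,T,f,c=cam("wrist"); save("wrist2.png",p)
E
```

```text
time: 6.05
position: [0.5093, -0.1598, 0.1102]
eef_rot: [-180.0, 0.0, -3.0]
t 6.05 tcp [-78.7 -96.1 110.2] rot [-180.    0.   -3.] F [-0.5 -0.3 -0. ] grip 0.04259965636504194 0.0
units [-0.01  0.1   0.01]
```

View pics/wrist2.png

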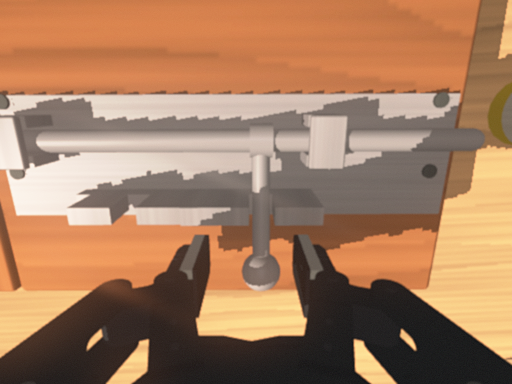

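The knob at (261,270) lies between the pads, about 4 mm off centre, and the second notch is visible at (130,205). I'll correct the offset and close.

```bash
python3 -m crank '{"plan":[[0,0,0,0,0.1,0,0],[0,0,0,0,0,0,0.6],[0,0,0,0,0,0,1],[0,0,0,0,0,0,1],[0,0,0,0,0,0,1],[0,0,0,0,0,0,1]]}' 40| head -3;  python3 - <<'E'
from h import *
show((-79,-100,110))
E
```

```text
time: 6.7
position: [0.5093, -0.1642, 0.1107]
eef_rot: [180.0, -0.0, -3.0]
t 6.7 tcp [ -78.5 -100.5  110.7] rot [180.  -0.  -3.] F [-1.3 -1.9  6.5] grip 0.015287477106823941 38.95149350166321
units [-0.01 -0.01  0.02]
```

```bash
python3 -m crank '{"plan":[[0,0,0,0.03,0,-0.125,1],[0,0,0,0.04,0,-0.125,1],[0,0,0,0.05,0,-0.12,1],[0,0,0,0.06,0,-0.12,1],[0,0,0,0.07,0,-0.11,1],[0,0,0,0.08,0,-0.105,1],[0,0,0,0.09,0,-0.095,1],[0,0,0,0.09,0,-0.09,1]]}' | head -3;  python3 - <<'E'
from h import *
show((-58,-100,146))
p,d,P,T,f,c=cam("wrist"); save("wrist3.png",p)
E
```

```text
time: 7.5
position: [0.5298, -0.1647, 0.1464]
eef_rot: [-180.0, -0.0, -3.0]
t 7.5 tcp [ -58.  -100.   146.4] rot [-180.   -0.   -3.] F [-0.7  0.4 -0.6] grip 5.1628317504034804e-05 0.0
units [-0.    0.    0.01]
```

View pics/wrist3.png

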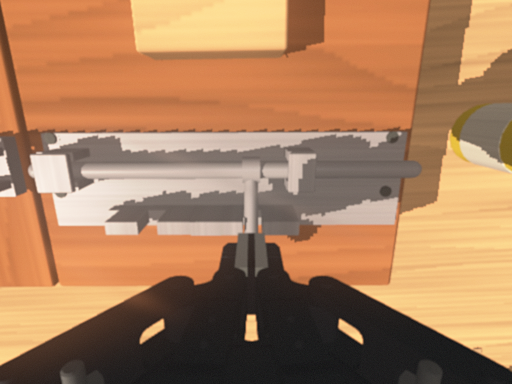

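The knob slipped out (opening 0) and is hidden beneath the fingertips near (250,260). I'll open, back off upward and towards the robot, and locate it by depth.

```bash
python3 -m crank '{"plan":[[0,0,0,0,0,-0.5,0],[0,0,0,-0.5,0,-0.5,0],[0,0,0,0,0,0,0],[0,0,0,0,0,0,0]]}' | head -3;  python3 - <<'E'
from h import *
show((-79,-100,105))
p,d,P,T,f,c=cam("wrist"); q=tochest(P)*1000; save("wrist4.png",p)
x,y,z=q[...,0],q[...,1],q[...,2]
k=(x<-57)&(x>-95)&(y<-80)&(y>-125)&(z>108)&(z<175)
a=q[k]; print(k.sum(),a.min(0).round(1),a.max(0).round(1))
from scipy.optimize import least_squares
b=a[(a[:,0]<-66)]
r=least_squares(lambda s:np.linalg.norm(b-s,axis=1)-9,b.mean(0)-[0,0,6],loss="soft_l1"); print("sphere",r.x.round(1),np.abs(r.fun).mean())
v,u=np.where(k); print("px",u.min(),u.max(),v.min(),v.max())
E
```

```text
time: 7.95
position: [0.5095, -0.164, 0.1861]
eef_rot: [180.0, -0.0, -3.0]
t 7.95 tcp [ -78.3 -100.3  186.1] rot [180.  -0.  -3.] F [0.5 0.5 0.2] grip 0.04279987296853796 0.0
units [-0.02 -0.01  2.03]
779 [ -85.4 -108.5  132.4] [-57.1 -91.  148.3]
sphere [ -77.6 -100.   138.1] 0.47089169639294043
px 237 263 185 229
```

```bash
python3 -m crank '{"plan":[[0,0,0,-0.06,0,0.9,0],[0,0,0,0,0,0.6,0],[0,0,0,0,0,0.35,0],[0,0,0,0,0,0,0],[0,0,0,0,0,0,1],[0,0,0,0,0,0,1],[0,0,0,0,0,0,1],[0,0,0,0,0,0,1]]}' 60 | head -3;  python3 - <<'E'
from h import *
show((-79,-100,105))
E
```

```text
time: 8.8
position: [0.5075, -0.1638, 0.1124]
eef_rot: [180.0, -0.1, -3.0]
t 8.8 tcp [ -80.3 -100.2  112.4] rot [ 1.8e+02 -1.0e-01 -3.0e+00] F [-0.1  0.7 -0.2] grip 0.014796741622611041 58.373258113861084
units [ 0.03 -0.    0.19]
```

```bash
python3 -m crank '{"plan":[[0,0,0,0.04,0,-0.085,1],[0,0,0,0.045,0,-0.085,1],[0,0,0,0.055,0,-0.08,1],[0,0,0,0.07,0,-0.11,1],[0,0,0,0.08,0,-0.105,1],[0,0,0,0.08,0,-0.085,1],[0,0,0,0.08,0,-0.08,1],[0,0,0,0.09,0,-0.07,1]]}' | head -3;  python3 - <<'E'
from h import *
show((-59,-100,140))
p,d,P,T,f,c=cam("wrist"); save("wrist5.png",p)
E
```

```text
time: 9.6
position: [0.5264, -0.1653, 0.1405]
eef_rot: [180.0, 0.3, -3.0]
t 9.6 tcp [ -61.4 -100.8  140.5] rot [180.    0.3  -3. ] F [-26.8   1.2  23.4] grip 0.01451265713067607 60.4027533531189
units [ 0.06 -0.02  0.01]
```

View pics/wrist5.png

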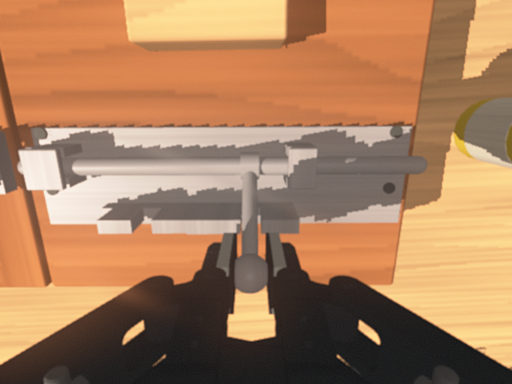

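The handle is raised, with the ball held between the pads at (250,272). The force is radial, so I'll relax outward and then slide.

```bash
python3 -m crank '{"plan":[[0,0,0,-0.05,0,-0.03,1],[0,0,0,-0.03,0,-0.02,1],[0,0,0,0,0,0,1]]}' | tail -3;  python3 - <<'E'
from h import *
show((-62,-43,142))
E
```

```text
ft_force: [-4.6, 1.1, 3.7]
grip_width: 0.0149
grip_force: 59.5
t 9.95 tcp [ -61.9 -100.1  142.3] rot [-180.   -0.   -3.] F [-4.6  0.9  3.7] grip 0.014899879555776431 59.50605869293213
units [-0.   -1.43  0.01]
```

```bash
python3 -m crank '{"plan":[[0,0,0,0,-0.18,0,1],[0,0,0,0,-0.19,0,1],[0,0,0,0,-0.19,0,1],[0,0,0,0,-0.19,0,1],[0,0,0,0,-0.19,0,1],[0,0,0,0,-0.19,0,1],[0,0,0,0,-0.19,0,1],[0,0,0,0,-0.13,0,1]]}' | tail -3;  python3 - <<'E'
from h import *
show((-62,-42,142))
p,d,P,T,f,c=cam("wrist"); save("wrist6.png",p)
x,y,z=np.moveaxis(tochest(P)*1000,-1,0)
m=(x>-58)&(x<-44)&(z>129)&(z<137)
h,_=np.histogram(y[m],np.arange(-134,0,2)); print(dict(zip(range(-134,0,2),h.tolist())))
k=(x>-45)&(x<-35)&(z>136)&(z<160)&(y>-70)&(y<-20); print("arm y",k.sum(),np.percentile(y[k],[2,50,98]).round(1))
E
```

```text
ft_force: [-6.0, -1.8, 4.1]
grip_width: 0.0145
grip_force: 59.7
t 10.75 tcp [-62.5 -41.  141.9] rot [-180.     0.    -2.9] F [-5.9 -2.1  4.1] grip 0.014481042650081127 59.670665860176086
units [ 0.01  0.02 -0.  ]
{-134: 0, -132: 0, -130: 0, -128: 12, -126: 61, -124: 60, -122: 60, -120: 58, -118: 62, -116: 62, -114: 61, -112: 58, -110: 60, -108: 67, -106: 35, -104: 0, -102: 0, -100: 0, -98: 0, -96: 23, -94: 61, -92: 58, -90: 59, -88: 61, -86: 59, -84: 59, -82: 63, -80: 56, -78: 59, -76: 63, -74: 58, -72: 60, -70: 58, -68: 58, -66: 61, -64: 60, -62: 56, -60: 58, -58: 62, -56: 55, -54: 53, -52: 62, -50: 63, -48: 16, -46: 0, -44: 0, -42: 0, -40: 0, -38: 16, -36: 63, -34: 50, -32: 59, -30: 63, -28: 52, -26: 59, -24: 62, -22: 60, -20: 48, -18: 0, -16: 0, -14: 0, -12: 0, -10: 0, -8: 0, -6: 0, -4: 0}
arm y 374 [-45.1 -41.5 -37.5]
```

View pics/wrist6.png

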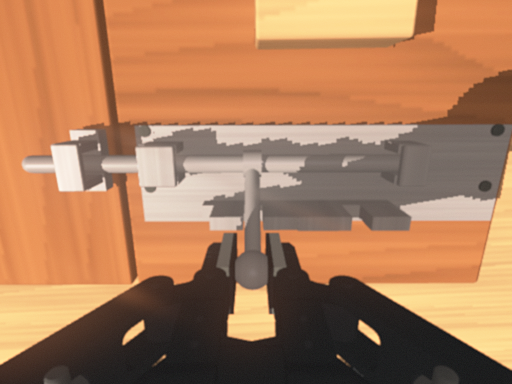

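The rod now passes through the keeper at (75,165), and the arm at (250,190) stands over the gap in the rail. I'll nudge 0.8 mm back and lower along the arc, watching the force.

```bash
python3 -m crank '{"plan":[[0,0,0,0,0.02,0,1],[0,0,0,-0.08,0,0.07,1],[0,0,0,-0.08,0,0.075,1],[0,0,0,-0.075,0,0.075,1],[0,0,0,-0.075,0,0.105,1],[0,0,0,-0.075,0,0.11,1],[0,0,0,-0.055,0,0.12,1],[0,0,0,-0.05,0,0.12,1]]}' | tail -3;  python3 - <<'E'
from h import *
show((-82,-42,112))
E
```

```text
ft_force: [-23.3, -0.2, 15.3]
grip_width: 0.0147
grip_force: 64.5
t 11.6 tcp [-82.4 -42.9 114.6] rot [180.   0.  -3.] F [-23.2  -1.4  15.3] grip 0.014740935785005712 64.51584935188293
units [ 0.01 -0.02  0.06]
```

Run:
```python
from h import *
p,d,P,T,f,c=cam("wrist"); save("wrist7.png",p)
q=tochest(P)*1000;x,y,z=np.moveaxis(q,-1,0)
k=(x>-74)&(x<-22)&(y>-46)&(y<-38)&(z>120)&(z<190)
for a in range(-74,-22,4):
    kk=k&(x>=a)&(x<a+4); print(a,kk.sum(),z[kk].max().round(1) if kk.any() else "",end=" | ")
```

```text
-74 456 190.0 | -70 183 141.3 | -66 169 137.7 | -62 157 136.6 | -58 171 135.0 | -54 162 133.9 | -50 165 132.3 | -46 163 130.4 | -42 163 129.6 | -38 162 128.0 | -34 162 126.8 | -30 155 125.1 | -26 165 125.4 |
```

View pics/wrist7.png

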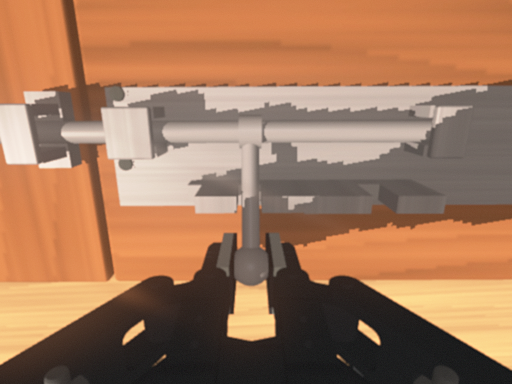

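The arm (250,190) has dropped into the second notch; its slope is about 19°, so the handle is at ~0.16 rad. I'll lower a bit more, release, and rise to press from above with shut fingers.

```bash
python3 -m crank '{"plan":[[0,0,0,-0.04,0,0.07,1],[0,0,0,-0.02,0,0.07,1],[0,0,0,-0.01,0,0.06,1],[0,0,0,0,0,0,0],[0,0,0,0,0,0,0],[0,0,0,0,0,0,0],[0,0,0,0,0,-0.6,0],[0,0,0,0,0,-0.6,0]]}' | tail -3;  python3 - <<'E'
from h import *
show((-80,-42,145))
p,d,P,T,f,c=cam("wrist"); save("wrist8.png",p); q=tochest(P)*1000;x,y,z=np.moveaxis(q,-1,0)
k=(x<-66)&(x>-95)&(y<-25)&(y>-60)&(z>112)&(z<160); b=q[k]
from scipy.optimize import least_squares
r=least_squares(lambda s:np.linalg.norm(b-s,axis=1)-9,b.mean(0)-[0,0,6],loss="soft_l1"); print("sphere",r.x.round(1),np.abs(r.fun).mean())
E
```

```text
ft_force: [0.9, -0.4, 0.3]
grip_width: 0.0426
grip_force: 0.0
t 12.45 tcp [-85.  -42.9 155. ] rot [-1.8e+02  1.0e-01 -3.0e+00] F [ 0.9 -0.4  0.3] grip 0.04255530944127615 0.0
units [ 0.13 -0.02  0.25]
sphere [-80.2 -43.1 127.2] 0.8301688747986489
```

```bash
python3 -m crank '{"plan":[[0,0,0,0.12,0,0,1],[0,0,0,0,0,0,1],[0,0,0,0,0,0,1],[0,0,0,0,0,0.2,1],[0,0,0,0,0,0.15,1],[0,0,0,0,0,0.08,1],[0,0,0,0,0,0.06,1],[0,0,0,0,0,0,1]]}' | tail -3;  python3 - <<'E'
from h import *
show((-80,-42,136))
E
```

```text
ft_force: [-10.1, 1.1, 23.5]
grip_width: 0.0001
grip_force: 11.4
t 13.3 tcp [-80.5 -43.1 135.4] rot [ 1.8e+02  1.0e-01 -3.0e+00] F [-10.2   0.6  23.5] grip 0.0001298912333761427 11.432072818279266
units [ 0.01 -0.03 -0.01]
```

```bash
python3 -m crank '{"plan":[[0,0,0,0,0,-0.5,1],[0,0,0,0,0,-1,1],[0,0,0,0,0,-1,1],[0,0,0,-0.5,0,-1,1],[0,0,0,-0.5,0,0,1],[0,0,0,0,0,0,1]]}' | tail -3;  python3 - <<'E'
from h import *
show()
from scipy.optimize import least_squares
p,d,P,T,f,c=cam("wrist"); save("wrist9.png",p); q=tochest(P)*1000;x,y,z=np.moveaxis(q,-1,0)
k=(x<-68)&(x>-95)&(y<-25)&(y>-60)&(z>112)&(z<160); b=q[k]
r=least_squares(lambda s:np.linalg.norm(b-s,axis=1)-9,b.mean(0)-[0,0,6],loss="soft_l1"); print("sphere",r.x.round(1),np.abs(r.fun).mean())
k=(y>-46)&(y<-38)&(z>118)&(z<150)&(x>-68)&(x<-30); print("arm slope deg",np.degrees(np.arctan(-np.polyfit(x[k&(abs(y+42)<1.5)],z[k&(abs(y+42)<1.5)],1)[0])))
k=(y>80)&(y<180)&(x<-60)&(x>-100)&(z<150); print("lid z",np.median(z[k]))
p,d,P,T,f,c=cam("side"); q=tochest(P)*1000;x,y,z=np.moveaxis(q,-1,0)
k=(y>60)&(y<185)&(x<-85)&(x>-105)&(z>80)&(z<200); print("lid z side",k.sum(),np.median(z[k]))
E
```

```text
ft_force: [0.2, 0.3, -0.7]
grip_width: 0.0
grip_force: 0.0
t 13.9 tcp [-121.3  -43.3  276. ] rot [ 1.8e+02 -1.0e-01 -3.0e+00] F [ 0.2  0.3 -0.7] grip 4.067583712866887e-05 0.0
sphere [-80.7 -43.  127.3] 0.608453763865151
arm slope deg 9.679331056460343
lid z 98.76013925860948
lid z side 342 100.09418081620353
```

View pics/wrist9.png

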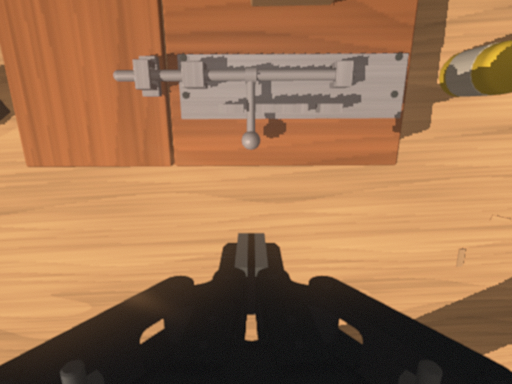

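The picture shows the rod through the keeper (145,76) and the handle down in the second notch, with the knob at (250,140). The arm slope is 9.7° (handle at about 0), the lid is level, and the robot is clear.

```bash
python3 -c "
from rig import ctrl
print(ctrl.close_job())"
```

```text
the job is handed in; nothing more can be done
None
```

The lid is shut and bolted, with the rod through the keeper and the handle fully down in the second notch (about 57–58 mm of travel, found by camera and confirmed as the arm dropped in); I planned no contact with the glue, plane or maple block but did not re-measure them, and the job is handed in at about 14 s.

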